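# Put three misplaced goods back into their own stock bins

## Task

A jar, a bottle and a carton have been put away in one another's stock bins: each stands at the front of a bin whose back holds another kind. Move each of the three into the bin that has its own kind at the back, standing it upright in front of its twin and in the middle of the bin's width; set things down rather than dropping them, and leave the three at the back standing where they are. The empty bin is there to park something in on the way, and ends up empty.

Things in the scene. Friction and masses are not known exactly. Their poses are not given: they have to be found in the camera images.
- stray_jar: The misplaced jar: a white plastic screw-lid jar, round, 62 mm in diameter (lid and body alike) and 60 mm high, flat white lid; about 0.11 kg. It starts upright on the floor of another kind's bin, in the front half. Origin: centre of its underside; z up its axis.
- stray_bottle: The misplaced bottle: an amber glass bottle with a white label and a white cap: straight round body 50 mm in diameter up to 66 mm height, then a narrow neck and a 28 mm cap; 90 mm high in all; about 0.14 kg. It starts upright on the floor of another kind's bin, in the front half. Origin: centre of its underside; z up its axis.
- stray_carton: The misplaced carton: a plain white folding carton, upright, 60 mm (its x) by 44 mm (its y) and 80 mm high; about 0.09 kg. It starts upright on the floor of another kind's bin, in the front half. Origin: centre of its underside; z up its axis.
- back_jar: The jar that belongs where it is and stays there: a twin of the misplaced jar, standing near the back wall of the jars' bin, its centre about 68 mm behind the bin's centre and within 3 mm of the bin's middle line. Origin: centre of its underside.
- back_bottle: The bottle that belongs where it is and stays there: a twin of the misplaced bottle, standing near the back wall of the bottles' bin, its centre about 68 mm behind the bin's centre and within 3 mm of the bin's middle line. Origin: centre of its underside.
- back_carton: The carton that belongs where it is and stays there: a twin of the misplaced carton, standing near the back wall of the cartons' bin, its centre about 68 mm behind the bin's centre and within 3 mm of the bin's middle line. Origin: centre of its underside.
- bin_jar: The jars' bin, with a jar at its back: teal open-top stock bin, fixed, 220 mm deep (x) by 150 wide (y), walls and floor 4 mm; sides and back 60 mm high, front lip 30 mm, sides sloping to it over the front 75 mm. Origin: centre of its underside, on the bench; +x to its back, -x to its low front (robot side); yaw up to 0.08 rad. Room for one thing in front of the twin, about 36 mm in front of the origin: the misplaced jar belongs there.
- bin_bottle: The bottles' bin, with a bottle at its back: teal open-top stock bin, fixed, 220 mm deep (x) by 150 wide (y), walls and floor 4 mm; sides and back 60 mm high, front lip 30 mm, sides sloping to it over the front 75 mm. Origin: centre of its underside, on the bench; +x to its back, -x to its low front (robot side); yaw up to 0.08 rad. Room for one thing in front of the twin, about 36 mm in front of the origin: the misplaced bottle belongs there.
- bin_carton: The cartons' bin, with a carton at its back: teal open-top stock bin, fixed, 220 mm deep (x) by 150 wide (y), walls and floor 4 mm; sides and back 60 mm high, front lip 30 mm, sides sloping to it over the front 75 mm. Origin: centre of its underside, on the bench; +x to its back, -x to its low front (robot side); yaw up to 0.08 rad. Room for one thing in front of the twin, about 36 mm in front of the origin: the misplaced carton belongs there.
- bin_empty: The empty bin: teal open-top stock bin, fixed, 220 mm deep (x) by 150 wide (y), walls and floor 4 mm; sides and back 60 mm high, front lip 30 mm, sides sloping to it over the front 75 mm. Origin: centre of its underside, on the bench; +x to its back, -x to its low front (robot side); yaw up to 0.08 rad. Same make as the others.
Mind the look-alikes: they are no part of the job. Leave any green look-alike of the stray_carton alone.

How it is judged:
By the outcome, as a careful person would: the job done as asked, in the order asked, and still so for the second after the job is handed in, with the robot touching nothing.
It also fails if it takes over 114 s, if anything falls off the work surface, if the arm or the gripper's body presses on something with over 40 N, if the wrist force passes 120 N, or if a joint passes its speed limit or range.

## Robot

A 7-joint arm with a two-finger parallel gripper is mounted at the origin on the work surface. World frame = base frame: x ahead of the robot, y to its left, z up, the work surface at z = 0. Lengths are in m, angles in degrees, forces in N, time in s.
With the tool pointing down it reaches from about 0.425 to 0.875 m from the base axis. Payload 4.7 kg.
Tool frame: the origin (TCP) lies at the very end of the fingers, on their centre line; the grasp point (between the pads) lies 19 mm behind it (env.grip_point_offset is the distance from the TCP to the grasp point, in m); z points along the fingers, y is the line along which they close (so a half turn about z gives the same grasp; the last joint's range is limited). The gripper opens to 87 mm and grips with 3 to 60 N. Pads are 19 mm wide; open, the fingers measure 117 mm over their backs; the gripper's body (75 mm by 190 mm) begins 51 mm behind the grasp point.
Start: joints at [66.469, 18.392, -4.016, 83.108, 1.295, 78.541, -3.26], TCP at [0.268, -0.592, 0.2] pointing down, gripper open.
Joint ranges: [-163.93, 163.93], [-17.29, 119.83], [-79.2, 71.16], [3.27, 140.29], [-89.18, 269.18], [5.43, 117.66], [-154.24, 154.24]. Speed limits (degrees/s): [147.25, 147.25, 180, 180, 180, 180, 180].

## Interface

Orientations are given as [roll, pitch, yaw] about the fixed x, y, z axes, in that order (R = Rz(yaw) Ry(pitch) Rx(roll)).
In Python, from cell import env gives the robot as it stands.
- The arm moves only by the tool jog_arm, never from a script. Its argument "motion" is a list of rows, each an object of numbers: "x", "y", "z": the shift along the tool's x, y, z in cm; "ax", "ay", "az": the turn, a rotation vector about the tool's x, y, z in degrees. In form: [{"x": .., "y": .., "z": .., "ax": .., "ay": .., "az": ..}, ...]. A call has exactly 5 rows; each row shifts and turns the commanded pose from where the row before left it, along the tool's axes as they then stand; what a row does not reach is not made up. A row lasts 1/10 s, in which the tool goes at most 50 mm and 8.59 degrees, less where a joint would pass 70% of its speed; a pose out of reach is approached as far as the arm can. A call is refused whole if a number of a shift passes 5 or a number of a turn 8.59, either way. A call with a gripper value outside its range is refused whole. "claw" is the gripper command: -1 is shut, 1 is fully open, values between are in proportion, set as the call begins (left out, the last holds). The fingers move at their own pace and stop on an object; "squeeze" is the grip in N (left out, the last holds). Time passes only in rows, so rows that do not move let the fingers close, or fill a call up. It gives the time, the measured TCP pose, the force, the opening and the grip force at its end, in the units of the state.
- env.get_obs(): the state, without advancing time (a new reading comes with each control period).
- env.read_camera(name): name is "scene" or "top"; returns the picture (420x560x3 uint8, red, green, blue); there is no depth.
- env.camera_params(name): a dict with "fx", "fy", "cx", "cy" (pixels), "extrinsics" (4x4, takes a point from world to camera coordinates). Camera axes: x right, y up, looking along -z (the intrinsics and any distortion apply to the point x, -y, -z); pixel columns grow to the right and rows downward; lengths in m; the calibration is good to about 2 mm. A picture is of the moment at which its call begins. camera_params takes no time and is no camera call.
- env.sign_off(): hands the job in; it is judged then, once.
The state is a dict: "time_s": time; "qpos": joint angles; "joint_velocities": joint speeds; "effort": joint torques, N m; "tool_pos": TCP position; "tool_rot": TCP orientation; "force": force on the tool from outside, world axes, zero at the start; "wrist_torque": the same for the moment, N m; "grip_width": finger opening in m; "grasp_force": force on a finger pad.
Only numpy, scipy, OpenCV 4.12 (cv2) and the standard library are available. Lean on these libraries where they do the work, as an engineer would, in place of code of your own. Each camera call takes 0.05 s, during which the arm holds its last target. There are 200 camera calls.

## Working session

There is one attempt and no reset: what is moved stays moved. The work goes in short steps, Python scripts to look and compute and a tool call to move; the robot and the scene stay as the last step left them, time stands still between calls to the robot, and variables do not carry over. Pictures are saved under pics/ and viewed, at most 14 in all, crops included, and the job is handed in when it is done.

Besides the shell and the picture viewer there is one more tool, called after "Emit:" as name(argument=value, ...) on one line, values as JSON. jog_arm: Moves the arm, as the interface text tells. Its arguments: {"type":"object","properties":{"motion":{"type":"array"},"claw":{"type":"number"},"squeeze":{"type":"number"}},"required":["motion"]}

```bash
ls; mkdir -p pics; python3 - <<'E'
from cell import env
import cv2
o=env.get_obs();print({k:o[k] for k in('time_s','tool_pos','tool_rot','grip_width','force')})
for n in('top','scene'):
    cv2.imwrite(f'pics/{n}0.png',env.read_camera(n)[:,:,::-1]);p=env.camera_params(n);print(n,p)
E
```

```text
pics
{'time_s': 0.0, 'tool_pos': array([ 0.2675891 , -0.59168619,  0.19873991]), 'tool_rot': array([-1.79886630e+02,  5.69639927e-03,  2.43420042e+01]), 'grip_width': 0.08701109362952911, 'force': array([-0.44624033,  0.00774246, -0.60976317])}
top {'fx': 544.0833767120513, 'fy': 544.0833767120513, 'cx': 282.45163987012756, 'cy': 219.91963669008234, 'extrinsics': array([[ 0.08405764, -0.99644147, -0.00622172, -0.01663749],
       [ 0.97572146,  0.08103928,  0.20347056, -0.50349065],
       [-0.2022423 , -0.02317392,  0.9790613 , -1.47147007],
       [ 0.        ,  0.        ,  0.        ,  1.        ]])}
scene {'fx': 472.21947677572126, 'fy': 472.21947677572126, 'cx': 271.74466589660767, 'cy': 214.44200780017098, 'extrinsics': array([[ 0.78716443,  0.61657991, -0.01419058, -0.41959307],
       [-0.47401401,  0.61955566,  0.62566884,  0.22286874],
       [ 0.39456669, -0.48577773,  0.7799597 , -1.4567452 ],
       [ 0.        ,  0.        ,  0.        ,  1.        ]])}
```

View pics/top0.png

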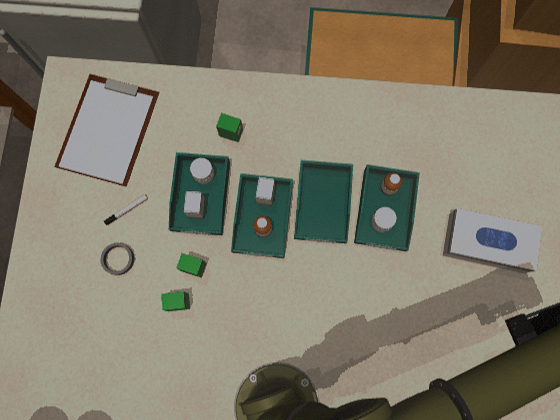

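View pics/scene0.png

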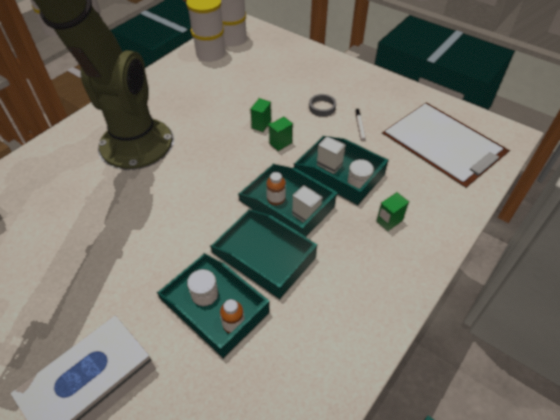

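The top view shows, left to right:
- **Jars' bin:** twin jar at (201,170), stray carton at (194,204).
- **Cartons' bin:** twin carton at (265,189), stray bottle at (263,226).
- **Empty bin:** (323,200).
- **Bottles' bin:** twin bottle at (392,182), stray jar at (385,219).

The green boxes at (230,126), (190,264) and (175,300) are the look-alikes, and all of them are outside the bins. The scene view shows the same layout. One enlarged crop next to confirm.

```bash
cat > h.py <<'E'
import numpy as np,cv2
from cell import env
def ray(n,u,v,z):
    p=env.camera_params(n);E=np.array(p['extrinsics']);R,t=E[:3,:3],E[:3,3]
    d=R.T@np.array([(u-p['cx'])/p['fx'],-(v-p['cy'])/p['fy'],-1.]);c=-R.T@t
    return (c+d*(z-c[2])/d[2])[:2]
def proj(n,P):
    p=env.camera_params(n);E=np.array(p['extrinsics']);q=E[:3,:3]@np.array(P)+E[:3,3]
    return p['cx']-p['fx']*q[0]/q[2],p['cy']+p['fy']*q[1]/q[2]
E
python3 - <<'E'
from h import *
im=cv2.imread('pics/top0.png');hsv=cv2.cvtColor(im,cv2.COLOR_BGR2HSV)
cv2.imwrite('pics/crop0.png',cv2.resize(im[145:265,165:425],None,fx=3,fy=3,interpolation=cv2.INTER_CUBIC))
m=cv2.inRange(hsv,(75,90,25),(100,255,150));m[:140]=0;m[270:]=0
m=cv2.morphologyEx(m,cv2.MORPH_CLOSE,np.ones((3,3)))
cs,_=cv2.findContours(m,cv2.RETR_EXTERNAL,cv2.CHAIN_APPROX_NONE)
for c in cs:
    if cv2.contourArea(c)<1500: continue
    r=cv2.minAreaRect(c);h=cv2.convexHull(c);q=cv2.approxPolyDP(h,5,True)[:,0]
    print('bin',np.round(r[0],1),np.round(r[1],1),round(r[2],1),q.tolist())
    for u,v in q: print('   z.06',ray('top',u,v,.06).round(3),'z0',ray('top',u,v,0).round(3))
w=cv2.inRange(hsv,(0,0,120),(180,70,255));w[:150]=0;w[260:]=0;w[:,:170]=0;w[:,420:]=0
# white inside bins only
mask=np.zeros_like(w)
for c in cs:
    if cv2.contourArea(c)>1500: cv2.drawContours(mask,[cv2.convexHull(c)],-1,255,-1)
w&=cv2.erode(mask,np.ones((7,7)))
for c in cv2.findContours(w,cv2.RETR_EXTERNAL,cv2.CHAIN_APPROX_NONE)[0]:
    if cv2.contourArea(c)<15: continue
    r=cv2.minAreaRect(c);print('white',[np.round(x,1).tolist() for x in r],cv2.contourArea(c),cv2.boundingRect(c),[ray('top',*r[0],z).round(3).tolist() for z in(.064,.084,.094)])
E
```

```text
bin [261.3 215.2] [53.5 78.7] 6.6 [[240, 174], [292, 180], [283, 257], [231, 250]]
   z.06 [0.624 0.156] z0 [0.641 0.163]
   z.06 [0.618 0.008] z0 [0.636 0.009]
   z.06 [0.398 0.015] z0 [0.406 0.016]
   z.06 [0.405 0.159] z0 [0.414 0.166]
bin [387.  207.2] [55.7 78. ] 8.7 [[367, 165], [419, 173], [407, 249], [355, 241]]
   z.06 [ 0.68  -0.201] z0 [ 0.7   -0.208]
   z.06 [ 0.669 -0.349] z0 [ 0.688 -0.362]
   z.06 [ 0.448 -0.323] z0 [ 0.459 -0.336]
   z.06 [ 0.459 -0.179] z0 [ 0.469 -0.186]
bin [323.5 201. ] [53.2 78.2] 4.6 [[351, 164], [346, 241], [295, 238], [301, 160]]
   z.06 [ 0.679 -0.155] z0 [ 0.699 -0.161]
   z.06 [ 0.457 -0.155] z0 [ 0.467 -0.16 ]
   z.06 [ 0.453 -0.014] z0 [ 0.464 -0.014]
   z.06 [ 0.679 -0.013] z0 [ 0.699 -0.013]
bin [197.3 193.1] [54. 78.] 4.8 [[176, 153], [227, 157], [221, 234], [169, 229]]
   z.06 [0.671 0.345] z0 [0.69 0.36]
   z.06 [0.671 0.198] z0 [0.69  0.207]
   z.06 [0.448 0.192] z0 [0.458 0.2  ]
   z.06 [0.45  0.337] z0 [0.46  0.351]
white [[261.5, 222.5], [9.0, 9.0], 90.0] 68.0 (257, 218, 10, 10) [[0.488, 0.082], [0.485, 0.081], [0.483, 0.081]]
white [[384.8, 217.2], [21.2, 20.5], 45.0] 345.0 (374, 207, 23, 23) [[0.532, -0.257], [0.527, -0.254], [0.525, -0.252]]
white [[192.0, 201.5], [21.0, 16.0], 90.0] 298.0 (184, 191, 17, 22) [[0.532, 0.282], [0.528, 0.278], [0.525, 0.276]]
white [[264.3, 188.6], [15.6, 19.7], 9.5] 269.5 (256, 179, 18, 21) [[0.586, 0.083], [0.581, 0.082], [0.578, 0.082]]
white [[394.5, 178.5], [9.0, 9.0], 90.0] 65.0 (390, 174, 10, 10) [[0.645, -0.279], [0.639, -0.276], [0.636, -0.274]]
white [[200.5, 168.0], [20.0, 21.0], 90.0] 326.5 (190, 158, 22, 21) [[0.631, 0.269], [0.625, 0.266], [0.622, 0.264]]
```

View pics/crop0.png

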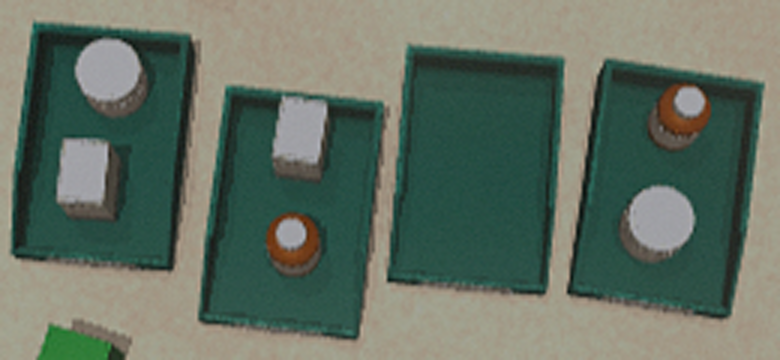

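The crop confirms it. In crop pixels, the strays are the carton at (85,175), bottle at (293,240) and jar at (660,220). All three are white or amber, so none is a green look-alike. The bins and strays agree with the stated twin offsets to a few mm. The jar goes into the empty bin first. I'll start by turning the tool and checking the axis sign.

Emit:
jog_arm(motion=[{"az": 5.7}, {"az": 5.7}, {"az": 5.7}, {"az": 5.7}, {"az": 5.7}], claw=1, squeeze=15)

```text
$.motion[0]: bad value
```

Emit:
jog_arm(motion=[{"x": 0, "y": 0, "z": 0, "ax": 0, "ay": 0, "az": 5.7}, {"x": 0, "y": 0, "z": 0, "ax": 0, "ay": 0, "az": 5.7}, {"x": 0, "y": 0, "z": 0, "ax": 0, "ay": 0, "az": 5.7}, {"x": 0, "y": 0, "z": 0, "ax": 0, "ay": 0, "az": 5.7}, {"x": 0, "y": 0, "z": 0, "ax": 0, "ay": 0, "az": 5.7}], claw=1, squeeze=15)

```text
time_s: 0.6
tool_pos: [0.2677, -0.5919, 0.1992]
tool_rot: [-179.9, 0.0, -4.4]
force: [0.8, -0.4, -0.2]
grip_width: 0.0868
grasp_force: 0.0
```

Emit:
jog_arm(motion=[{"x": 2.38, "y": -3.54, "z": 0, "ax": 0, "ay": 0, "az": 0}, {"x": 2.38, "y": -3.54, "z": 0, "ax": 0, "ay": 0, "az": 0}, {"x": 2.38, "y": -3.54, "z": 0, "ax": 0, "ay": 0, "az": 0}, {"x": 2.38, "y": -3.54, "z": 0, "ax": 0, "ay": 0, "az": 0}, {"x": 2.38, "y": -3.54, "z": 0, "ax": 0, "ay": 0, "az": 0}])

```text
time_s: 1.1
tool_pos: [0.4001, -0.4227, 0.1995]
tool_rot: [-180.0, 0.0, -4.2]
force: [0.4, -0.4, 0.4]
grip_width: 0.0874
grasp_force: 0.0
```

Emit:
jog_arm(motion=[{"x": 2.38, "y": -3.54, "z": 0, "ax": 0, "ay": 0, "az": 0}, {"x": 2.38, "y": -3.54, "z": 0, "ax": 0, "ay": 0, "az": 0}, {"x": 2.38, "y": -3.54, "z": 0, "ax": 0, "ay": 0, "az": 0}, {"x": 2.38, "y": -3.54, "z": 0, "ax": 0, "ay": 0, "az": 0}, {"x": 2.38, "y": -3.54, "z": 0, "ax": 0, "ay": 0, "az": 0}])

```text
time_s: 1.6
tool_pos: [0.5315, -0.2549, 0.1995]
tool_rot: [-180.0, 0.0, -4.2]
force: [0.6, -0.9, -0.1]
grip_width: 0.0869
grasp_force: 0.0
```

Emit:
jog_arm(motion=[{"x": 0, "y": 0, "z": 0, "ax": 0, "ay": 0, "az": 0}, {"x": 0, "y": 0, "z": 0, "ax": 0, "ay": 0, "az": 0}, {"x": 0, "y": 0, "z": 0, "ax": 0, "ay": 0, "az": 0}, {"x": 0, "y": 0, "z": 0, "ax": 0, "ay": 0, "az": 0}, {"x": 0, "y": 0, "z": 0, "ax": 0, "ay": 0, "az": 0}])

```text
time_s: 2.1
tool_pos: [0.5301, -0.2579, 0.1998]
tool_rot: [180.0, 0.0, -4.3]
force: [-0.2, -1.1, 0.2]
grip_width: 0.0871
grasp_force: 0.0
```

Emit:
jog_arm(motion=[{"x": 0, "y": 0, "z": 2.4, "ax": 0, "ay": 0, "az": 0}, {"x": 0, "y": 0, "z": 2.4, "ax": 0, "ay": 0, "az": 0}, {"x": 0, "y": 0, "z": 2.4, "ax": 0, "ay": 0, "az": 0}, {"x": 0, "y": 0, "z": 2.4, "ax": 0, "ay": 0, "az": 0}, {"x": 0, "y": 0, "z": 2.4, "ax": 0, "ay": 0, "az": 0}], claw=0.8)

```text
time_s: 2.6
tool_pos: [0.5305, -0.2574, 0.0791]
tool_rot: [180.0, -0.0, -4.2]
force: [-0.0, 0.3, -0.2]
grip_width: 0.0787
grasp_force: 0.0
```

Emit:
jog_arm(motion=[{"x": 0, "y": 0, "z": 1, "ax": 0, "ay": 0, "az": 0}, {"x": 0, "y": 0, "z": 1, "ax": 0, "ay": 0, "az": 0}, {"x": 0, "y": 0, "z": 1, "ax": 0, "ay": 0, "az": 0}, {"x": 0, "y": 0, "z": 1, "ax": 0, "ay": 0, "az": 0}, {"x": 0, "y": 0, "z": 1, "ax": 0, "ay": 0, "az": 0}])

```text
time_s: 3.1
tool_pos: [0.5314, -0.2568, 0.0297]
tool_rot: [180.0, -0.1, -4.2]
force: [-0.8, -1.2, 0.2]
grip_width: 0.0783
grasp_force: 0.0
```

Emit:
jog_arm(motion=[{"x": 0, "y": 0, "z": 0, "ax": 0, "ay": 0, "az": 0}, {"x": 0, "y": 0, "z": 0, "ax": 0, "ay": 0, "az": 0}, {"x": 0, "y": 0, "z": 0, "ax": 0, "ay": 0, "az": 0}, {"x": 0, "y": 0, "z": 0, "ax": 0, "ay": 0, "az": 0}, {"x": 0, "y": 0, "z": 0, "ax": 0, "ay": 0, "az": 0}], claw=-1)

```text
time_s: 3.6
tool_pos: [0.5314, -0.2568, 0.0304]
tool_rot: [180.0, -0.1, -4.2]
force: [1.4, -0.9, 0.7]
grip_width: 0.0617
grasp_force: 15.0
```

Emit:
jog_arm(motion=[{"x": 0, "y": 0, "z": -1, "ax": 0, "ay": 0, "az": 0}, {"x": 0, "y": 0, "z": -2, "ax": 0, "ay": 0, "az": 0}, {"x": 0, "y": 0, "z": -2, "ax": 0, "ay": 0, "az": 0}, {"x": 0, "y": 0, "z": -2, "ax": 0, "ay": 0, "az": 0}, {"x": 0, "y": 0, "z": -2, "ax": 0, "ay": 0, "az": 0}])

```text
time_s: 4.1
tool_pos: [0.5309, -0.2563, 0.1213]
tool_rot: [180.0, -0.0, -4.2]
force: [0.1, -0.1, -1.5]
grip_width: 0.0615
grasp_force: 15.0
```

Emit:
jog_arm(motion=[{"x": -0.13, "y": -1.72, "z": 0, "ax": 0, "ay": 0, "az": 0}, {"x": -0.13, "y": -1.72, "z": 0, "ax": 0, "ay": 0, "az": 0}, {"x": -0.13, "y": -1.72, "z": 0, "ax": 0, "ay": 0, "az": 0}, {"x": -0.13, "y": -1.72, "z": 0, "ax": 0, "ay": 0, "az": 0}, {"x": -0.13, "y": -1.72, "z": 0, "ax": 0, "ay": 0, "az": 0}])

```text
time_s: 4.6
tool_pos: [0.5301, -0.1678, 0.1189]
tool_rot: [-180.0, 0.1, -4.1]
force: [0.3, -0.0, -1.1]
grip_width: 0.0612
grasp_force: 15.0
```

Emit:
jog_arm(motion=[{"x": -0.13, "y": -1.72, "z": 0, "ax": 0, "ay": 0, "az": 0}, {"x": -0.13, "y": -1.72, "z": 0, "ax": 0, "ay": 0, "az": 0}, {"x": -0.13, "y": -1.72, "z": 0, "ax": 0, "ay": 0, "az": 0}, {"x": -0.13, "y": -1.72, "z": 0, "ax": 0, "ay": 0, "az": 0}, {"x": -0.13, "y": -1.72, "z": 0, "ax": 0, "ay": 0, "az": 0}])

```text
time_s: 5.1
tool_pos: [0.5302, -0.0823, 0.1196]
tool_rot: [180.0, 0.0, -4.1]
force: [0.6, 0.6, -1.0]
grip_width: 0.0617
grasp_force: 15.0
```

Emit:
jog_arm(motion=[{"x": 0, "y": 0, "z": 0, "ax": 0, "ay": 0, "az": 0}, {"x": 0, "y": 0, "z": 0, "ax": 0, "ay": 0, "az": 0}, {"x": 0, "y": 0, "z": 0, "ax": 0, "ay": 0, "az": 0}, {"x": 0, "y": 0, "z": 0, "ax": 0, "ay": 0, "az": 0}, {"x": 0, "y": 0, "z": 0, "ax": 0, "ay": 0, "az": 0}])

```text
time_s: 5.6
tool_pos: [0.5304, -0.0848, 0.1198]
tool_rot: [180.0, 0.0, -4.2]
force: [-0.6, -0.2, -1.0]
grip_width: 0.0616
grasp_force: 15.0
```

Emit:
jog_arm(motion=[{"x": 0, "y": 0, "z": 2, "ax": 0, "ay": 0, "az": 0}, {"x": 0, "y": 0, "z": 2, "ax": 0, "ay": 0, "az": 0}, {"x": 0, "y": 0, "z": 2, "ax": 0, "ay": 0, "az": 0}, {"x": 0, "y": 0, "z": 1.5, "ax": 0, "ay": 0, "az": 0}, {"x": 0, "y": 0, "z": 0.8, "ax": 0, "ay": 0, "az": 0}])

```text
time_s: 6.1
tool_pos: [0.5295, -0.0842, 0.0354]
tool_rot: [-180.0, 0.1, -4.2]
force: [0.2, 0.1, -1.1]
grip_width: 0.0614
grasp_force: 15.0
```

Emit:
jog_arm(motion=[{"x": 0, "y": 0, "z": 0.3, "ax": 0, "ay": 0, "az": 0}, {"x": 0, "y": 0, "z": 0.2, "ax": 0, "ay": 0, "az": 0}, {"x": 0, "y": 0, "z": 0.1, "ax": 0, "ay": 0, "az": 0}, {"x": 0, "y": 0, "z": 0, "ax": 0, "ay": 0, "az": 0}, {"x": 0, "y": 0, "z": 0, "ax": 0, "ay": 0, "az": 0}])

```text
time_s: 6.6
tool_pos: [0.5309, -0.0841, 0.0314]
tool_rot: [180.0, -0.1, -4.2]
force: [0.0, 0.6, -1.3]
grip_width: 0.0614
grasp_force: 15.0
```

Emit:
jog_arm(motion=[{"x": 0, "y": 0, "z": 0.1, "ax": 0, "ay": 0, "az": 0}, {"x": 0, "y": 0, "z": 0, "ax": 0, "ay": 0, "az": 0}, {"x": 0, "y": 0, "z": 0, "ax": 0, "ay": 0, "az": 0}, {"x": 0, "y": 0, "z": 0, "ax": 0, "ay": 0, "az": 0}, {"x": 0, "y": 0, "z": 0, "ax": 0, "ay": 0, "az": 0}])

```text
time_s: 7.1
tool_pos: [0.5309, -0.0841, 0.0304]
tool_rot: [180.0, -0.1, -4.2]
force: [-0.2, 0.1, 4.3]
grip_width: 0.0616
grasp_force: 15.0
```

Emit:
jog_arm(motion=[{"x": 0, "y": 0, "z": 0, "ax": 0, "ay": 0, "az": 0}, {"x": 0, "y": 0, "z": 0, "ax": 0, "ay": 0, "az": 0}, {"x": 0, "y": 0, "z": 0, "ax": 0, "ay": 0, "az": 0}, {"x": 0, "y": 0, "z": 0, "ax": 0, "ay": 0, "az": 0}, {"x": 0, "y": 0, "z": 0, "ax": 0, "ay": 0, "az": 0}], claw=0.8)

```text
time_s: 7.6
tool_pos: [0.5303, -0.0839, 0.0296]
tool_rot: [-180.0, 0.0, -4.2]
force: [-0.1, -0.6, -0.4]
grip_width: 0.0776
grasp_force: 0.0
```

Emit:
jog_arm(motion=[{"x": 0, "y": 0, "z": -2, "ax": 0, "ay": 0, "az": 0}, {"x": 0, "y": 0, "z": -3, "ax": 0, "ay": 0, "az": 0}, {"x": 0, "y": 0, "z": -3, "ax": 0, "ay": 0, "az": 0}, {"x": 0, "y": 0, "z": -3, "ax": 0, "ay": 0, "az": 0}, {"x": 0, "y": 0, "z": -2, "ax": 0, "ay": 0, "az": 0}])

```text
time_s: 8.1
tool_pos: [0.5313, -0.084, 0.1622]
tool_rot: [180.0, -0.1, -4.2]
force: [0.7, -0.1, -0.4]
grip_width: 0.0782
grasp_force: 0.0
```

Emit:
jog_arm(motion=[{"x": -1.2, "y": -3.22, "z": 0, "ax": 0, "ay": 0, "az": 0}, {"x": -1.2, "y": -3.22, "z": 0, "ax": 0, "ay": 0, "az": 0}, {"x": -1.2, "y": -3.22, "z": 0, "ax": 0, "ay": 0, "az": 0}, {"x": -1.2, "y": -3.22, "z": 0, "ax": 0, "ay": 0, "az": 0}, {"x": -1.2, "y": -3.22, "z": 0, "ax": 0, "ay": 0, "az": 0}])

```text
time_s: 8.6
tool_pos: [0.4817, 0.0822, 0.1599]
tool_rot: [180.0, -0.0, -4.2]
force: [0.8, 1.0, 0.5]
grip_width: 0.0782
grasp_force: 0.0
```

Emit:
jog_arm(motion=[{"x": 0, "y": 0, "z": 0, "ax": 0, "ay": 0, "az": -2}, {"x": 0, "y": 0, "z": 0, "ax": 0, "ay": 0, "az": 0}, {"x": 0, "y": 0, "z": 0, "ax": 0, "ay": 0, "az": 0}, {"x": 0, "y": 0, "z": 0, "ax": 0, "ay": 0, "az": 0}, {"x": 0, "y": 0, "z": 0, "ax": 0, "ay": 0, "az": 0}])

```text
time_s: 9.1
tool_pos: [0.4824, 0.0801, 0.1597]
tool_rot: [180.0, 0.0, -2.3]
force: [-0.0, 0.4, -0.9]
grip_width: 0.0781
grasp_force: 0.0
```

Emit:
jog_arm(motion=[{"x": 0, "y": 0, "z": 2, "ax": 0, "ay": 0, "az": 0}, {"x": 0, "y": 0, "z": 2, "ax": 0, "ay": 0, "az": 0}, {"x": 0, "y": 0, "z": 2, "ax": 0, "ay": 0, "az": 0}, {"x": 0, "y": 0, "z": 1, "ax": 0, "ay": 0, "az": 0}, {"x": 0, "y": 0, "z": 1, "ax": 0, "ay": 0, "az": 0}])

```text
time_s: 9.6
tool_pos: [0.4824, 0.0806, 0.0793]
tool_rot: [180.0, 0.0, -2.2]
force: [0.1, 0.0, 0.7]
grip_width: 0.0784
grasp_force: 0.0
```

Emit:
jog_arm(motion=[{"x": 0, "y": 0, "z": 1, "ax": 0, "ay": 0, "az": 0}, {"x": 0, "y": 0, "z": 1, "ax": 0, "ay": 0, "az": 0}, {"x": 0, "y": 0, "z": 1, "ax": 0, "ay": 0, "az": 0}, {"x": 0, "y": 0, "z": 1, "ax": 0, "ay": 0, "az": 0}, {"x": 0, "y": 0, "z": 0.9, "ax": 0, "ay": 0, "az": 0}])

```text
time_s: 10.1
tool_pos: [0.4822, 0.081, 0.03]
tool_rot: [180.0, 0.0, -2.2]
force: [0.2, 0.1, 0.5]
grip_width: 0.0783
grasp_force: 0.0
```

Emit:
jog_arm(motion=[{"x": 0, "y": 0, "z": 0, "ax": 0, "ay": 0, "az": 0}, {"x": 0, "y": 0, "z": 0, "ax": 0, "ay": 0, "az": 0}, {"x": 0, "y": 0, "z": 0, "ax": 0, "ay": 0, "az": 0}, {"x": 0, "y": 0, "z": 0, "ax": 0, "ay": 0, "az": 0}, {"x": 0, "y": 0, "z": 0, "ax": 0, "ay": 0, "az": 0}], claw=-1)

```text
time_s: 10.6
tool_pos: [0.4827, 0.0809, 0.0313]
tool_rot: [180.0, -0.1, -2.2]
force: [-0.4, 0.2, 0.5]
grip_width: 0.0491
grasp_force: 15.0
```

Emit:
jog_arm(motion=[{"x": 0, "y": 0, "z": -1, "ax": 0, "ay": 0, "az": 0}, {"x": 0, "y": 0, "z": -2, "ax": 0, "ay": 0, "az": 0}, {"x": 0, "y": 0, "z": -3, "ax": 0, "ay": 0, "az": 0}, {"x": 0, "y": 0, "z": -3, "ax": 0, "ay": 0, "az": 0}, {"x": 0, "y": 0, "z": -1, "ax": 0, "ay": 0, "az": 0}], squeeze=20)

```text
time_s: 11.1
tool_pos: [0.4843, 0.0815, 0.1343]
tool_rot: [-180.0, -0.3, -2.2]
force: [0.3, 0.6, -1.5]
grip_width: 0.0494
grasp_force: 20.0
```

Emit:
jog_arm(motion=[{"x": 0.41, "y": 2.28, "z": 0, "ax": 0, "ay": 0, "az": 0}, {"x": 0.41, "y": 2.28, "z": 0, "ax": 0, "ay": 0, "az": 0}, {"x": 0.41, "y": 2.28, "z": 0, "ax": 0, "ay": 0, "az": 0}, {"x": 0.41, "y": 2.28, "z": 0, "ax": 0, "ay": 0, "az": 0}, {"x": 0.41, "y": 2.28, "z": 0, "ax": 0, "ay": 0, "az": 0}])

```text
time_s: 11.6
tool_pos: [0.4979, -0.0346, 0.1301]
tool_rot: [180.0, 0.1, -2.2]
force: [-0.2, -1.0, -1.2]
grip_width: 0.0497
grasp_force: 20.0
```

Emit:
jog_arm(motion=[{"x": 0.41, "y": 2.28, "z": 0, "ax": 0, "ay": 0, "az": 0}, {"x": 0.41, "y": 2.28, "z": 0, "ax": 0, "ay": 0, "az": 0}, {"x": 0.41, "y": 2.28, "z": 0, "ax": 0, "ay": 0, "az": 0}, {"x": 0.41, "y": 2.28, "z": 0, "ax": 0, "ay": 0, "az": 0}, {"x": 0.41, "y": 2.28, "z": 0, "ax": 0, "ay": 0, "az": 0}])

```text
time_s: 12.1
tool_pos: [0.514, -0.1492, 0.13]
tool_rot: [-180.0, 0.1, -2.2]
force: [0.1, 0.9, -2.2]
grip_width: 0.0496
grasp_force: 20.0
```

Emit:
jog_arm(motion=[{"x": 0.41, "y": 2.28, "z": 0, "ax": 0, "ay": 0, "az": 0}, {"x": 0.41, "y": 2.28, "z": 0, "ax": 0, "ay": 0, "az": 0}, {"x": 0.41, "y": 2.28, "z": 0, "ax": 0, "ay": 0, "az": 0}, {"x": 0.41, "y": 2.28, "z": 0, "ax": 0, "ay": 0, "az": 0}, {"x": 0.41, "y": 2.2, "z": 0, "ax": 0, "ay": 0, "az": 0}])

```text
time_s: 12.6
tool_pos: [0.5303, -0.2631, 0.1298]
tool_rot: [-180.0, 0.1, -2.2]
force: [0.5, -0.0, -1.4]
grip_width: 0.0492
grasp_force: 20.0
```

Emit:
jog_arm(motion=[{"x": 0, "y": 0, "z": 0, "ax": 0, "ay": 0, "az": 2}, {"x": 0, "y": 0, "z": 0, "ax": 0, "ay": 0, "az": 0}, {"x": 0, "y": 0, "z": 0, "ax": 0, "ay": 0, "az": 0}, {"x": 0, "y": 0, "z": 0, "ax": 0, "ay": 0, "az": 0}, {"x": 0, "y": 0, "z": 0, "ax": 0, "ay": 0, "az": 0}])

```text
time_s: 13.1
tool_pos: [0.5309, -0.2616, 0.1308]
tool_rot: [-180.0, 0.0, -4.1]
force: [-0.4, -0.5, -1.6]
grip_width: 0.0491
grasp_force: 20.0
```

```bash
python3 - <<'E'
from h import *
im=env.read_camera('top')[:,:,::-1];cv2.imwrite('pics/t1.png',cv2.resize(im[135:275,160:430],None,fx=2.9,fy=2.9,interpolation=cv2.INTER_CUBIC))
E
```

```text
(no output)
```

View pics/t1.png

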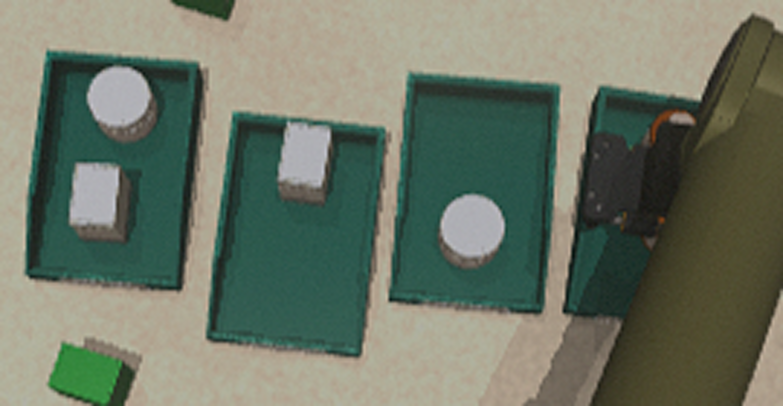

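The jar stands upright in the empty bin at crop (472,228). The cartons' bin now holds only its twin at (303,162). The bottle is over its own bin, so I'll lower it.

Emit:
jog_arm(motion=[{"x": 0, "y": 0.05, "z": 2.5, "ax": 0, "ay": 0, "az": 0}, {"x": 0, "y": 0, "z": 2.5, "ax": 0, "ay": 0, "az": 0}, {"x": 0, "y": 0, "z": 2, "ax": 0, "ay": 0, "az": 0}, {"x": 0, "y": 0, "z": 1.5, "ax": 0, "ay": 0, "az": 0}, {"x": 0, "y": 0, "z": 0.8, "ax": 0, "ay": 0, "az": 0}])

```text
time_s: 13.65
tool_pos: [0.5302, -0.2624, 0.0365]
tool_rot: [-180.0, 0.1, -4.1]
force: [-0.2, -0.1, -1.1]
grip_width: 0.0496
grasp_force: 20.0
```

Emit:
jog_arm(motion=[{"x": 0, "y": 0, "z": 0.2, "ax": 0, "ay": 0, "az": 0}, {"x": 0, "y": 0, "z": 0.1, "ax": 0, "ay": 0, "az": 0}, {"x": 0, "y": 0, "z": 0.1, "ax": 0, "ay": 0, "az": 0}, {"x": 0, "y": 0, "z": 0, "ax": 0, "ay": 0, "az": 0}, {"x": 0, "y": 0, "z": 0, "ax": 0, "ay": 0, "az": 0}])

```text
time_s: 14.15
tool_pos: [0.5312, -0.263, 0.0345]
tool_rot: [180.0, -0.1, -4.2]
force: [-0.6, -0.6, -2.4]
grip_width: 0.0496
grasp_force: 20.0
```

Emit:
jog_arm(motion=[{"x": 0, "y": 0, "z": 0.1, "ax": 0, "ay": 0, "az": 0}, {"x": 0, "y": 0, "z": 0.05, "ax": 0, "ay": 0, "az": 0}, {"x": 0, "y": 0, "z": 0.05, "ax": 0, "ay": 0, "az": 0}, {"x": 0, "y": 0, "z": 0, "ax": 0, "ay": 0, "az": 0}, {"x": 0, "y": 0, "z": 0, "ax": 0, "ay": 0, "az": 0}])

```text
time_s: 14.65
tool_pos: [0.5308, -0.2628, 0.0318]
tool_rot: [180.0, 0.0, -4.2]
force: [-0.0, -0.5, -1.7]
grip_width: 0.0494
grasp_force: 20.0
```

Emit:
jog_arm(motion=[{"x": 0, "y": 0, "z": 0.1, "ax": 0, "ay": 0, "az": 0}, {"x": 0, "y": 0, "z": 0, "ax": 0, "ay": 0, "az": 0}, {"x": 0, "y": 0, "z": 0, "ax": 0, "ay": 0, "az": 0}, {"x": 0, "y": 0, "z": 0, "ax": 0, "ay": 0, "az": 0}, {"x": 0, "y": 0, "z": 0, "ax": 0, "ay": 0, "az": 0}])

```text
time_s: 15.15
tool_pos: [0.5311, -0.2629, 0.0313]
tool_rot: [180.0, -0.0, -4.2]
force: [-1.0, -0.4, 3.5]
grip_width: 0.0498
grasp_force: 20.0
```

Emit:
jog_arm(motion=[{"x": 0, "y": 0, "z": 0, "ax": 0, "ay": 0, "az": 0}, {"x": 0, "y": 0, "z": 0, "ax": 0, "ay": 0, "az": 0}, {"x": 0, "y": 0, "z": 0, "ax": 0, "ay": 0, "az": 0}, {"x": 0, "y": 0, "z": 0, "ax": 0, "ay": 0, "az": 0}, {"x": 0, "y": 0, "z": 0, "ax": 0, "ay": 0, "az": 0}], claw=0.8)

```text
time_s: 15.65
tool_pos: [0.5308, -0.2628, 0.0307]
tool_rot: [180.0, 0.0, -4.2]
force: [-0.1, -0.2, 0.3]
grip_width: 0.0763
grasp_force: 0.0
```

Emit:
jog_arm(motion=[{"x": 0, "y": 0, "z": -2, "ax": 0, "ay": 0, "az": 0}, {"x": 0, "y": 0, "z": -3, "ax": 0, "ay": 0, "az": 0}, {"x": 0, "y": 0, "z": -3, "ax": 0, "ay": 0, "az": 0}, {"x": 0, "y": 0, "z": -3, "ax": 0, "ay": 0, "az": 0}, {"x": 0, "y": 0, "z": -3, "ax": 0, "ay": 0, "az": -4.2}])

```text
time_s: 16.15
tool_pos: [0.5307, -0.2628, 0.1721]
tool_rot: [180.0, -0.0, 0.1]
force: [0.8, 0.2, 0.1]
grip_width: 0.0784
grasp_force: 0.0
```

Emit:
jog_arm(motion=[{"x": 0, "y": -3.6, "z": 0, "ax": 0, "ay": 0, "az": 0}, {"x": 0, "y": -3.6, "z": 0, "ax": 0, "ay": 0, "az": 0}, {"x": 0, "y": -3.6, "z": 0, "ax": 0, "ay": 0, "az": 0}, {"x": 0, "y": -3.6, "z": 0, "ax": 0, "ay": 0, "az": 0}, {"x": 0, "y": -3.6, "z": 0, "ax": 0, "ay": 0, "az": 0}])

```text
time_s: 16.65
tool_pos: [0.5305, -0.0814, 0.1709]
tool_rot: [180.0, -0.0, 0.0]
force: [0.3, 0.1, -0.6]
grip_width: 0.0784
grasp_force: 0.0
```

Emit:
jog_arm(motion=[{"x": 0, "y": -3.6, "z": 0, "ax": 0, "ay": 0, "az": 0}, {"x": 0, "y": -3.6, "z": 0, "ax": 0, "ay": 0, "az": 0}, {"x": 0, "y": -3.6, "z": 0, "ax": 0, "ay": 0, "az": 0}, {"x": 0, "y": -3.6, "z": 0, "ax": 0, "ay": 0, "az": 0}, {"x": 0, "y": -3.6, "z": 0, "ax": 0, "ay": 0, "az": 0}])

```text
time_s: 17.15
tool_pos: [0.5304, 0.0986, 0.171]
tool_rot: [180.0, -0.0, 0.0]
force: [-0.4, -0.0, -0.2]
grip_width: 0.0784
grasp_force: 0.0
```

Emit:
jog_arm(motion=[{"x": 0, "y": -3.6, "z": 0, "ax": 0, "ay": 0, "az": 0}, {"x": 0, "y": -3.6, "z": 0, "ax": 0, "ay": 0, "az": 0}, {"x": 0, "y": -3.6, "z": 0, "ax": 0, "ay": 0, "az": 0}, {"x": 0, "y": -3.6, "z": 0, "ax": 0, "ay": 0, "az": 0}, {"x": 0, "y": -3.6, "z": 0, "ax": 0, "ay": 0, "az": 0}])

```text
time_s: 17.65
tool_pos: [0.5304, 0.2785, 0.1709]
tool_rot: [180.0, -0.0, 0.0]
force: [0.5, -0.2, -1.0]
grip_width: 0.0781
grasp_force: 0.0
```

Emit:
jog_arm(motion=[{"x": 0, "y": 0, "z": 0, "ax": 0, "ay": 0, "az": 0}, {"x": 0, "y": 0, "z": 0, "ax": 0, "ay": 0, "az": 0}, {"x": 0, "y": 0, "z": 0, "ax": 0, "ay": 0, "az": 0}, {"x": 0, "y": 0, "z": 0, "ax": 0, "ay": 0, "az": 0}, {"x": 0, "y": 0, "z": 0, "ax": 0, "ay": 0, "az": 0}])

```text
time_s: 18.15
tool_pos: [0.531, 0.2758, 0.1709]
tool_rot: [180.0, -0.0, -0.1]
force: [-0.1, -0.4, 0.4]
grip_width: 0.0782
grasp_force: 0.0
```

Emit:
jog_arm(motion=[{"x": -0.3, "y": -0.2, "z": 2, "ax": 0, "ay": 0, "az": 0}, {"x": 0, "y": 0, "z": 2, "ax": 0, "ay": 0, "az": 0}, {"x": 0, "y": 0, "z": 2, "ax": 0, "ay": 0, "az": 0}, {"x": 0, "y": 0, "z": 2, "ax": 0, "ay": 0, "az": 0}, {"x": 0, "y": 0, "z": 1, "ax": 0, "ay": 0, "az": 0}], claw=0.6)

```text
time_s: 18.65
tool_pos: [0.5268, 0.2778, 0.0791]
tool_rot: [179.9, 0.1, -0.0]
force: [-0.2, 0.1, -0.3]
grip_width: 0.0696
grasp_force: 0.0
```

Emit:
jog_arm(motion=[{"x": 0, "y": 0, "z": 1, "ax": 0, "ay": 0, "az": 0}, {"x": 0, "y": 0, "z": 1, "ax": 0, "ay": 0, "az": 0}, {"x": 0, "y": 0, "z": 1, "ax": 0, "ay": 0, "az": 0}, {"x": 0, "y": 0, "z": 1, "ax": 0, "ay": 0, "az": 0}, {"x": 0, "y": 0, "z": 0.9, "ax": 0, "ay": 0, "az": 0}])

```text
time_s: 19.15
tool_pos: [0.5275, 0.2792, 0.0311]
tool_rot: [180.0, -0.0, 0.0]
force: [-0.5, 0.5, 0.2]
grip_width: 0.0695
grasp_force: 0.0
```

Emit:
jog_arm(motion=[{"x": 0, "y": 0, "z": 0, "ax": 0, "ay": 0, "az": 0}, {"x": 0, "y": 0, "z": 0, "ax": 0, "ay": 0, "az": 0}, {"x": 0, "y": 0, "z": 0, "ax": 0, "ay": 0, "az": 0}, {"x": 0, "y": 0, "z": 0, "ax": 0, "ay": 0, "az": 0}, {"x": 0, "y": 0, "z": 0, "ax": 0, "ay": 0, "az": 0}], claw=-1, squeeze=15)

```text
time_s: 19.65
tool_pos: [0.5279, 0.2793, 0.0323]
tool_rot: [-180.0, -0.1, 0.0]
force: [-0.4, -0.4, 1.4]
grip_width: 0.0435
grasp_force: 15.0
```

Emit:
jog_arm(motion=[{"x": 0, "y": 0, "z": 0, "ax": 0, "ay": 0, "az": 0}, {"x": 0, "y": 0, "z": 0, "ax": 0, "ay": 0, "az": 0}, {"x": 0, "y": 0, "z": 0, "ax": 0, "ay": 0, "az": 0}, {"x": 0, "y": 0, "z": 0, "ax": 0, "ay": 0, "az": 0}, {"x": 0, "y": 0, "z": 0, "ax": 0, "ay": 0, "az": 0}])

```text
time_s: 20.15
tool_pos: [0.5279, 0.2793, 0.0323]
tool_rot: [-180.0, -0.0, 0.0]
force: [0.5, -0.7, 5.0]
grip_width: 0.0437
grasp_force: 15.0
```

Emit:
jog_arm(motion=[{"x": 0, "y": 0, "z": -1, "ax": 0, "ay": 0, "az": 0}, {"x": 0, "y": 0, "z": -2, "ax": 0, "ay": 0, "az": 0}, {"x": 0, "y": 0, "z": -3, "ax": 0, "ay": 0, "az": 0}, {"x": 0, "y": 0, "z": -3, "ax": 0, "ay": 0, "az": 0}, {"x": 0, "y": 0, "z": -1, "ax": 0, "ay": 0, "az": 0}])

```text
time_s: 20.65
tool_pos: [0.5287, 0.2804, 0.135]
tool_rot: [-179.9, -0.2, 0.1]
force: [1.0, 1.1, -0.0]
grip_width: 0.0442
grasp_force: 15.0
```

Emit:
jog_arm(motion=[{"x": -0.5, "y": 1.92, "z": 0, "ax": 0, "ay": 0, "az": 0}, {"x": -0.5, "y": 1.92, "z": 0, "ax": 0, "ay": 0, "az": 0}, {"x": -0.5, "y": 1.92, "z": 0, "ax": 0, "ay": 0, "az": 0}, {"x": -0.5, "y": 1.92, "z": 0, "ax": 0, "ay": 0, "az": 0}, {"x": -0.5, "y": 1.92, "z": 0, "ax": 0, "ay": 0, "az": 0}])

```text
time_s: 21.15
tool_pos: [0.5014, 0.1821, 0.1306]
tool_rot: [180.0, 0.1, 0.0]
force: [-0.1, 0.2, -0.1]
grip_width: 0.0437
grasp_force: 15.0
```

Emit:
jog_arm(motion=[{"x": -0.5, "y": 1.92, "z": 0, "ax": 0, "ay": 0, "az": 0}, {"x": -0.5, "y": 1.92, "z": 0, "ax": 0, "ay": 0, "az": 0}, {"x": -0.5, "y": 1.92, "z": 0, "ax": 0, "ay": 0, "az": 0}, {"x": -0.5, "y": 1.92, "z": 0, "ax": 0, "ay": 0, "az": 0}, {"x": -0.5, "y": 1.92, "z": 0, "ax": 0, "ay": 0, "az": 2}])

```text
time_s: 21.65
tool_pos: [0.4765, 0.0862, 0.1309]
tool_rot: [180.0, 0.1, -2.0]
force: [0.4, 0.1, -1.1]
grip_width: 0.0444
grasp_force: 15.0
```

Emit:
jog_arm(motion=[{"x": 0, "y": 0, "z": 0, "ax": 0, "ay": 0, "az": 0}, {"x": 0, "y": 0, "z": 0, "ax": 0, "ay": 0, "az": 0}, {"x": 0, "y": 0, "z": 0, "ax": 0, "ay": 0, "az": 0}, {"x": 0, "y": 0, "z": 0, "ax": 0, "ay": 0, "az": 0}, {"x": 0, "y": 0, "z": 0, "ax": 0, "ay": 0, "az": 0}])

```text
time_s: 22.15
tool_pos: [0.4776, 0.088, 0.1318]
tool_rot: [-180.0, 0.0, -1.9]
force: [-1.2, 0.0, -0.6]
grip_width: 0.0438
grasp_force: 15.0
```

Over the target at z 0.1318. Contact is expected at about 0.032.

Emit:
jog_arm(motion=[{"x": 0, "y": 0.1, "z": 2.5, "ax": 0, "ay": 0, "az": 0}, {"x": 0, "y": 0, "z": 2.5, "ax": 0, "ay": 0, "az": 0}, {"x": 0, "y": 0, "z": 2, "ax": 0, "ay": 0, "az": 0}, {"x": 0, "y": 0, "z": 1.6, "ax": 0, "ay": 0, "az": 0}, {"x": 0, "y": 0, "z": 0.8, "ax": 0, "ay": 0, "az": 0}])

```text
time_s: 22.65
tool_pos: [0.4765, 0.0864, 0.0363]
tool_rot: [-180.0, 0.1, -1.9]
force: [0.2, -0.1, -0.2]
grip_width: 0.0439
grasp_force: 15.0
```

Emit:
jog_arm(motion=[{"x": 0, "y": 0, "z": 0.2, "ax": 0, "ay": 0, "az": 0}, {"x": 0, "y": 0, "z": 0.1, "ax": 0, "ay": 0, "az": 0}, {"x": 0, "y": 0, "z": 0.1, "ax": 0, "ay": 0, "az": 0}, {"x": 0, "y": 0, "z": 0, "ax": 0, "ay": 0, "az": 0}, {"x": 0, "y": 0, "z": 0, "ax": 0, "ay": 0, "az": 0}])

```text
time_s: 23.15
tool_pos: [0.478, 0.0862, 0.0344]
tool_rot: [180.0, -0.1, -2.0]
force: [0.3, -0.5, -1.5]
grip_width: 0.044
grasp_force: 15.0
```

Emit:
jog_arm(motion=[{"x": 0, "y": 0, "z": 0.1, "ax": 0, "ay": 0, "az": 0}, {"x": 0, "y": 0, "z": 0, "ax": 0, "ay": 0, "az": 0}, {"x": 0, "y": 0, "z": 0, "ax": 0, "ay": 0, "az": 0}, {"x": 0, "y": 0, "z": 0, "ax": 0, "ay": 0, "az": 0}, {"x": 0, "y": 0, "z": 0, "ax": 0, "ay": 0, "az": 0}])

```text
time_s: 23.65
tool_pos: [0.4776, 0.0862, 0.0328]
tool_rot: [180.0, -0.0, -2.0]
force: [0.8, -0.1, -0.7]
grip_width: 0.0438
grasp_force: 15.0
```

Emit:
jog_arm(motion=[{"x": 0, "y": 0, "z": 0.1, "ax": 0, "ay": 0, "az": 0}, {"x": 0, "y": 0, "z": 0, "ax": 0, "ay": 0, "az": 0}, {"x": 0, "y": 0, "z": 0, "ax": 0, "ay": 0, "az": 0}, {"x": 0, "y": 0, "z": 0, "ax": 0, "ay": 0, "az": 0}, {"x": 0, "y": 0, "z": 0, "ax": 0, "ay": 0, "az": 0}])

```text
time_s: 24.15
tool_pos: [0.4777, 0.0861, 0.0322]
tool_rot: [180.0, -0.0, -2.0]
force: [-2.3, -1.6, 5.5]
grip_width: 0.0438
grasp_force: 15.0
```

Emit:
jog_arm(motion=[{"x": 0, "y": 0, "z": 0, "ax": 0, "ay": 0, "az": 0}, {"x": 0, "y": 0, "z": 0, "ax": 0, "ay": 0, "az": 0}, {"x": 0, "y": 0, "z": 0, "ax": 0, "ay": 0, "az": 0}, {"x": 0, "y": 0, "z": 0, "ax": 0, "ay": 0, "az": 0}, {"x": 0, "y": 0, "z": 0, "ax": 0, "ay": 0, "az": 0}], claw=0.7)

```text
time_s: 24.65
tool_pos: [0.4775, 0.0862, 0.0317]
tool_rot: [-180.0, 0.0, -2.0]
force: [0.6, 0.7, 1.2]
grip_width: 0.0718
grasp_force: 0.0
```

Emit:
jog_arm(motion=[{"x": 0, "y": 0, "z": -2, "ax": 0, "ay": 0, "az": 0}, {"x": 0, "y": 0, "z": -3, "ax": 0, "ay": 0, "az": 0}, {"x": 0, "y": 0, "z": -3, "ax": 0, "ay": 0, "az": 0}, {"x": 0, "y": 0, "z": -3, "ax": 0, "ay": 0, "az": 0}, {"x": 0, "y": 0, "z": -2, "ax": 0, "ay": 0, "az": 0}])

```text
time_s: 25.15
tool_pos: [0.4784, 0.0864, 0.1641]
tool_rot: [-180.0, -0.2, -2.0]
force: [0.2, -0.4, -0.4]
grip_width: 0.074
grasp_force: 0.0
```

Emit:
jog_arm(motion=[{"x": 1.18, "y": 3.36, "z": 0, "ax": 0, "ay": 0, "az": 0}, {"x": 1.18, "y": 3.36, "z": 0, "ax": 0, "ay": 0, "az": 0}, {"x": 1.18, "y": 3.36, "z": 0, "ax": 0, "ay": 0, "az": 0}, {"x": 1.18, "y": 3.36, "z": 0, "ax": 0, "ay": 0, "az": 0}, {"x": 1.18, "y": 3.36, "z": 0, "ax": 0, "ay": 0, "az": -2}], claw=0.8)

```text
time_s: 25.65
tool_pos: [0.531, -0.0851, 0.1618]
tool_rot: [180.0, -0.0, 0.1]
force: [0.2, 1.0, -0.5]
grip_width: 0.0786
grasp_force: 0.0
```

Emit:
jog_arm(motion=[{"x": 0, "y": 0, "z": 0, "ax": 0, "ay": 0, "az": 0}, {"x": 0, "y": 0, "z": 0, "ax": 0, "ay": 0, "az": 0}, {"x": 0, "y": 0, "z": 0, "ax": 0, "ay": 0, "az": 0}, {"x": 0, "y": 0, "z": 0, "ax": 0, "ay": 0, "az": 0}, {"x": 0, "y": 0, "z": 0, "ax": 0, "ay": 0, "az": 0}])

```text
time_s: 26.15
tool_pos: [0.5307, -0.0826, 0.162]
tool_rot: [180.0, -0.0, 0.1]
force: [-0.5, 0.2, 0.7]
grip_width: 0.0778
grasp_force: 0.0
```

Emit:
jog_arm(motion=[{"x": 0, "y": 0.15, "z": 2, "ax": 0, "ay": 0, "az": 0}, {"x": 0, "y": 0, "z": 2, "ax": 0, "ay": 0, "az": 0}, {"x": 0, "y": 0, "z": 2, "ax": 0, "ay": 0, "az": 0}, {"x": 0, "y": 0, "z": 1, "ax": 0, "ay": 0, "az": 0}, {"x": 0, "y": 0, "z": 1, "ax": 0, "ay": 0, "az": 0}])

```text
time_s: 26.65
tool_pos: [0.5308, -0.0848, 0.0815]
tool_rot: [180.0, -0.0, 0.1]
force: [0.2, -0.2, 1.5]
grip_width: 0.0784
grasp_force: 0.0
```

Emit:
jog_arm(motion=[{"x": 0, "y": 0, "z": 1, "ax": 0, "ay": 0, "az": 0}, {"x": 0, "y": 0, "z": 1, "ax": 0, "ay": 0, "az": 0}, {"x": 0, "y": 0, "z": 1, "ax": 0, "ay": 0, "az": 0}, {"x": 0, "y": 0, "z": 1, "ax": 0, "ay": 0, "az": 0}, {"x": 0, "y": 0, "z": 1, "ax": 0, "ay": 0, "az": 0}])

```text
time_s: 27.15
tool_pos: [0.5308, -0.0853, 0.0311]
tool_rot: [180.0, -0.0, 0.0]
force: [0.1, -0.2, -0.2]
grip_width: 0.0781
grasp_force: 0.0
```

Emit:
jog_arm(motion=[{"x": 0, "y": 0, "z": 0, "ax": 0, "ay": 0, "az": 0}, {"x": 0, "y": 0, "z": 0, "ax": 0, "ay": 0, "az": 0}, {"x": 0, "y": 0, "z": 0, "ax": 0, "ay": 0, "az": 0}, {"x": 0, "y": 0, "z": 0, "ax": 0, "ay": 0, "az": 0}, {"x": 0, "y": 0, "z": 0, "ax": 0, "ay": 0, "az": 0}], claw=-1)

```text
time_s: 27.65
tool_pos: [0.5312, -0.0852, 0.0323]
tool_rot: [180.0, -0.1, 0.0]
force: [-0.5, -0.4, 0.4]
grip_width: 0.0608
grasp_force: 15.0
```

Emit:
jog_arm(motion=[{"x": 0, "y": 0, "z": 0, "ax": 0, "ay": 0, "az": 0}, {"x": 0, "y": 0, "z": 0, "ax": 0, "ay": 0, "az": 0}, {"x": 0, "y": 0, "z": 0, "ax": 0, "ay": 0, "az": 0}, {"x": 0, "y": 0, "z": 0, "ax": 0, "ay": 0, "az": 0}, {"x": 0, "y": 0, "z": 0, "ax": 0, "ay": 0, "az": 0}])

```text
time_s: 28.15
tool_pos: [0.5312, -0.0853, 0.0322]
tool_rot: [180.0, -0.0, 0.0]
force: [-0.1, 1.1, 2.8]
grip_width: 0.0613
grasp_force: 15.0
```

Emit:
jog_arm(motion=[{"x": 0, "y": 0, "z": -1, "ax": 0, "ay": 0, "az": 0}, {"x": 0, "y": 0, "z": -3, "ax": 0, "ay": 0, "az": 0}, {"x": 0, "y": 0, "z": -3, "ax": 0, "ay": 0, "az": 0}, {"x": 0, "y": 0, "z": -3, "ax": 0, "ay": 0, "az": 0}, {"x": 0, "y": 0, "z": -1, "ax": 0, "ay": 0, "az": 0}])

```text
time_s: 28.65
tool_pos: [0.5324, -0.0856, 0.1452]
tool_rot: [179.9, -0.3, 0.0]
force: [0.6, -0.2, -1.4]
grip_width: 0.0618
grasp_force: 15.0
```

Emit:
jog_arm(motion=[{"x": -0.03, "y": -2.37, "z": 0, "ax": 0, "ay": 0, "az": 0}, {"x": -0.03, "y": -2.37, "z": 0, "ax": 0, "ay": 0, "az": 0}, {"x": -0.03, "y": -2.37, "z": 0, "ax": 0, "ay": 0, "az": 0}, {"x": -0.03, "y": -2.37, "z": 0, "ax": 0, "ay": 0, "az": 0}, {"x": -0.03, "y": -2.37, "z": 0, "ax": 0, "ay": 0, "az": 0}])

```text
time_s: 29.15
tool_pos: [0.5282, 0.0339, 0.1407]
tool_rot: [180.0, 0.1, 0.0]
force: [-0.0, 0.2, -1.2]
grip_width: 0.0611
grasp_force: 15.0
```

Emit:
jog_arm(motion=[{"x": -0.03, "y": -2.37, "z": 0, "ax": 0, "ay": 0, "az": 0}, {"x": -0.03, "y": -2.37, "z": 0, "ax": 0, "ay": 0, "az": 0}, {"x": -0.03, "y": -2.37, "z": 0, "ax": 0, "ay": 0, "az": 0}, {"x": -0.03, "y": -2.37, "z": 0, "ax": 0, "ay": 0, "az": 0}, {"x": -0.03, "y": -2.37, "z": 0, "ax": 0, "ay": 0, "az": 0}])

```text
time_s: 29.65
tool_pos: [0.5267, 0.1522, 0.1406]
tool_rot: [180.0, 0.1, 0.0]
force: [0.2, 0.4, -1.2]
grip_width: 0.0617
grasp_force: 15.0
```

Emit:
jog_arm(motion=[{"x": -0.03, "y": -2.37, "z": 0, "ax": 0, "ay": 0, "az": 0}, {"x": -0.03, "y": -2.37, "z": 0, "ax": 0, "ay": 0, "az": 0}, {"x": -0.03, "y": -2.37, "z": 0, "ax": 0, "ay": 0, "az": 0}, {"x": -0.03, "y": -2.37, "z": 0, "ax": 0, "ay": 0, "az": 0}, {"x": -0.03, "y": -2.37, "z": 0, "ax": 0, "ay": 0, "az": 0}])

```text
time_s: 30.15
tool_pos: [0.5252, 0.2706, 0.1405]
tool_rot: [179.9, 0.1, 0.0]
force: [0.2, -0.9, -1.0]
grip_width: 0.0615
grasp_force: 15.0
```

Emit:
jog_arm(motion=[{"x": 0, "y": 0, "z": 0, "ax": 0, "ay": 0, "az": 0}, {"x": 0, "y": 0, "z": 0, "ax": 0, "ay": 0, "az": 0}, {"x": 0, "y": 0, "z": 0, "ax": 0, "ay": 0, "az": 0}, {"x": 0, "y": 0, "z": 0, "ax": 0, "ay": 0, "az": 0}, {"x": 0, "y": 0, "z": 0, "ax": 0, "ay": 0, "az": 0}])

```text
time_s: 30.65
tool_pos: [0.5263, 0.2691, 0.1417]
tool_rot: [180.0, -0.0, -0.1]
force: [-0.5, 0.3, -0.4]
grip_width: 0.0615
grasp_force: 15.0
```

Need +2 mm in y (tool y −0.2), then lower 10.9 cm.

Emit:
jog_arm(motion=[{"x": 0, "y": -0.15, "z": 2.5, "ax": 0, "ay": 0, "az": 0}, {"x": 0, "y": 0, "z": 2.5, "ax": 0, "ay": 0, "az": 0}, {"x": 0, "y": 0, "z": 2.5, "ax": 0, "ay": 0, "az": 0}, {"x": 0, "y": 0, "z": 2, "ax": 0, "ay": 0, "az": 0}, {"x": 0, "y": 0, "z": 0.8, "ax": 0, "ay": 0, "az": 0}])

```text
time_s: 31.15
tool_pos: [0.5249, 0.2703, 0.0367]
tool_rot: [179.9, 0.2, -0.0]
force: [-0.2, -0.4, -1.3]
grip_width: 0.0612
grasp_force: 15.0
```

Emit:
jog_arm(motion=[{"x": 0, "y": 0, "z": 0.2, "ax": 0, "ay": 0, "az": 0}, {"x": 0, "y": 0, "z": 0.1, "ax": 0, "ay": 0, "az": 0}, {"x": 0, "y": 0, "z": 0.1, "ax": 0, "ay": 0, "az": 0}, {"x": 0, "y": 0, "z": 0.1, "ax": 0, "ay": 0, "az": 0}, {"x": 0, "y": 0, "z": 0, "ax": 0, "ay": 0, "az": 0}])

```text
time_s: 31.65
tool_pos: [0.5264, 0.2719, 0.0344]
tool_rot: [-180.0, -0.1, 0.0]
force: [-0.1, -0.5, -0.8]
grip_width: 0.0613
grasp_force: 15.0
```

Emit:
jog_arm(motion=[{"x": 0, "y": 0, "z": 0, "ax": 0, "ay": 0, "az": 0}, {"x": 0, "y": 0, "z": 0, "ax": 0, "ay": 0, "az": 0}, {"x": 0, "y": 0, "z": 0, "ax": 0, "ay": 0, "az": 0}, {"x": 0, "y": 0, "z": 0, "ax": 0, "ay": 0, "az": 0}, {"x": 0, "y": 0, "z": 0, "ax": 0, "ay": 0, "az": 0}])

```text
time_s: 32.15
tool_pos: [0.526, 0.2717, 0.0338]
tool_rot: [180.0, 0.0, 0.0]
force: [-0.2, -0.8, -1.4]
grip_width: 0.0613
grasp_force: 15.0
```

Emit:
jog_arm(motion=[{"x": 0, "y": 0, "z": 0.1, "ax": 0, "ay": 0, "az": 0}, {"x": 0, "y": 0, "z": 0.05, "ax": 0, "ay": 0, "az": 0}, {"x": 0, "y": 0, "z": 0.05, "ax": 0, "ay": 0, "az": 0}, {"x": 0, "y": 0, "z": 0, "ax": 0, "ay": 0, "az": 0}, {"x": 0, "y": 0, "z": 0, "ax": 0, "ay": 0, "az": 0}])

```text
time_s: 32.65
tool_pos: [0.526, 0.2718, 0.0323]
tool_rot: [180.0, -0.0, 0.0]
force: [-0.6, -0.5, 4.7]
grip_width: 0.0613
grasp_force: 15.0
```

Emit:
jog_arm(motion=[{"x": 0, "y": 0, "z": 0, "ax": 0, "ay": 0, "az": 0}, {"x": 0, "y": 0, "z": 0, "ax": 0, "ay": 0, "az": 0}, {"x": 0, "y": 0, "z": 0, "ax": 0, "ay": 0, "az": 0}, {"x": 0, "y": 0, "z": 0, "ax": 0, "ay": 0, "az": 0}, {"x": 0, "y": 0, "z": 0, "ax": 0, "ay": 0, "az": 0}])

```text
time_s: 33.15
tool_pos: [0.526, 0.2717, 0.0322]
tool_rot: [180.0, -0.0, 0.0]
force: [-2.6, -1.2, 5.0]
grip_width: 0.0615
grasp_force: 15.0
```

Contact. Release, lift, and move clear of the view of the bins.

Emit:
jog_arm(motion=[{"x": 0, "y": 0, "z": 0, "ax": 0, "ay": 0, "az": 0}, {"x": 0, "y": 0, "z": 0, "ax": 0, "ay": 0, "az": 0}, {"x": 0, "y": 0, "z": 0, "ax": 0, "ay": 0, "az": 0}, {"x": 0, "y": 0, "z": 0, "ax": 0, "ay": 0, "az": 0}, {"x": 0, "y": 0, "z": 0, "ax": 0, "ay": 0, "az": 0}], claw=0.8)

```text
time_s: 33.65
tool_pos: [0.526, 0.2717, 0.0316]
tool_rot: [180.0, 0.0, 0.0]
force: [-0.1, -0.1, 0.1]
grip_width: 0.0779
grasp_force: 0.0
```

Emit:
jog_arm(motion=[{"x": 0, "y": 0, "z": -2, "ax": 0, "ay": 0, "az": 0}, {"x": 0, "y": 0, "z": -3, "ax": 0, "ay": 0, "az": 0}, {"x": 0, "y": 0, "z": -3, "ax": 0, "ay": 0, "az": 0}, {"x": 0, "y": 0, "z": -3, "ax": 0, "ay": 0, "az": 0}, {"x": 0, "y": 0, "z": -3, "ax": 0, "ay": 0, "az": 0}])

```text
time_s: 34.15
tool_pos: [0.5259, 0.2717, 0.173]
tool_rot: [180.0, -0.0, 0.0]
force: [0.6, -0.8, -1.1]
grip_width: 0.0786
grasp_force: 0.0
```

Emit:
jog_arm(motion=[{"x": -2, "y": -4, "z": 0, "ax": 0, "ay": 0, "az": 0}, {"x": -2, "y": -4, "z": 0, "ax": 0, "ay": 0, "az": 0}, {"x": -2, "y": -4, "z": 0, "ax": 0, "ay": 0, "az": 0}, {"x": -2, "y": -4, "z": 0, "ax": 0, "ay": 0, "az": 0}, {"x": -2, "y": -4, "z": 0, "ax": 0, "ay": 0, "az": 0}])

```text
time_s: 34.65
tool_pos: [0.4252, 0.473, 0.1719]
tool_rot: [-180.0, -0.0, 0.0]
force: [0.3, 0.6, 0.1]
grip_width: 0.0788
grasp_force: 0.0
```

Emit:
jog_arm(motion=[{"x": -2.5, "y": -3, "z": 0, "ax": 0, "ay": 0, "az": 0}, {"x": -2.5, "y": -3, "z": 0, "ax": 0, "ay": 0, "az": 0}, {"x": -2.5, "y": -3, "z": 0, "ax": 0, "ay": 0, "az": 0}, {"x": -2, "y": -2, "z": 0, "ax": 0, "ay": 0, "az": 0}, {"x": 0, "y": 0, "z": 0, "ax": 0, "ay": 0, "az": 0}])

```text
time_s: 35.15
tool_pos: [0.3315, 0.5761, 0.1704]
tool_rot: [180.0, 0.2, 0.7]
force: [-1.4, 0.9, -0.1]
grip_width: 0.0781
grasp_force: 0.0
```

```bash
python3 - <<'E'
from h import *
im=env.read_camera('top')[:,:,::-1].copy();cv2.imwrite('pics/t2.png',cv2.resize(im[135:275,160:430],None,fx=2.9,fy=2.9,interpolation=cv2.INTER_CUBIC))
cv2.imwrite('pics/s2.png',env.read_camera('scene')[:,:,::-1])
hsv=cv2.cvtColor(im,cv2.COLOR_BGR2HSV);w=cv2.inRange(hsv,(0,0,120),(180,70,255))
ok=np.zeros_like(w)
for x,y in((201,170),(197,203),(264,189),(261,226),(394,179),(385,219)): cv2.circle(ok,(x,y),18,255,-1)
for c in cv2.findContours(w&ok,cv2.RETR_EXTERNAL,cv2.CHAIN_APPROX_NONE)[0]:
    if cv2.contourArea(c)<15: continue
    r=cv2.minAreaRect(c);print(np.round(r[0],1),np.round(r[1],1),cv2.contourArea(c),[ray('top',*r[0],z).round(3).tolist() for z in(.064,.084,.094)])
E
```

```text
[259.8 225. ] [15.9 22.3] 315.5 [[0.481, 0.087], [0.477, 0.085], [0.475, 0.085]]
[388.5 215. ] [10.  9.] 69.5 [[0.539, -0.267], [0.534, -0.264], [0.532, -0.262]]
[195.2 204.2] [21.1 21.6] 348.5 [[0.525, 0.272], [0.521, 0.268], [0.519, 0.266]]
[264.5 187.7] [15.6 21.7] 300.5 [[0.588, 0.083], [0.583, 0.082], [0.58, 0.081]]
[394.5 178.5] [9. 9.] 67.5 [[0.645, -0.279], [0.639, -0.276], [0.636, -0.274]]
[265.7 173.6] [21.2  4.8] 56.5 [[0.63, 0.084], [0.624, 0.082], [0.621, 0.082]]
[396.  165.1] [27.3  7.4] 123.5 [[0.685, -0.282], [0.679, -0.278], [0.675, -0.276]]
[200.5 168. ] [20. 21.] 330.0 [[0.631, 0.269], [0.625, 0.266], [0.622, 0.264]]
```

View pics/t2.png

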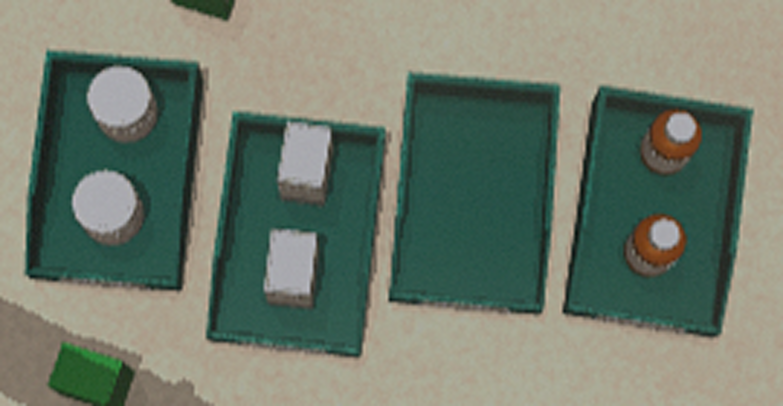

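View pics/s2.png

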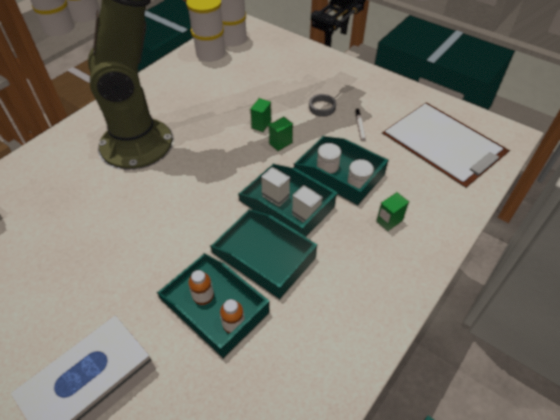

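Both views show each stray upright in front of its twin: jar at crop (107,205), carton at (292,265), bottle at (660,243). The empty bin is empty and the twins haven't moved. The measured positions are within about 2 mm of the targets, so I'm handing it in.

```bash
python3 -c "
from cell import env
print(env.sign_off())"
```

```text
the job is handed in; nothing more can be done
None
```

The job is handed in: the jar, bottle and carton each stand upright in front of their twins, within about 2 mm of target, and the parking bin is empty; the arm took about 35 s of the 114 s allowed.

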